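# Take the safety cap off the descaler bottle

### The arm

A 6-joint arm with a two-finger parallel gripper is mounted at the origin on a cart in front of the work surface, level with it; the furniture and walls round the work are solid. World frame = base frame: x ahead of the robot, y to its left, z up, the work surface at z = 0. Lengths are in mm, angles in rad, forces in N, time in s.
With the tool pointing down it reaches from about 325 to 900 mm from the base axis. Payload 6.1 kg.
Tool frame: the origin (TCP) lies at the very end of the fingers, on their centre line; the grasp point (between the pads) lies 19 mm behind it; z points along the fingers, y is the line along which they close (so a half turn about z gives the same grasp; the last joint's range is limited). The gripper opens to 85 mm and grips with 20 to 120 N. Pads are 22 mm wide; open, the fingers measure 114 mm over their backs; the gripper's body (76 mm by 85 mm) begins 54 mm behind the grasp point. The pads swing forward as they close: fully open they stand 13 mm farther back than shut.
Start: joints at [1.068, 0.22, 1.526, -0, 1.395, -0.126], TCP at [229.965, 581.147, 231.3] pointing down, gripper open.
Joint ranges: [-2.98, 2.98], [-0.91, 2.08], [0.09, 2.57], [-1.24, 4.39], [0.2, 2.65], [-2.68, 2.68]. Speed limits (rad/s): [2.57, 2.57, 3.01, 3.14, 3.14, 3.14].

### API

Orientations are given as a 3x3 rotation matrix whose columns are the frame's x, y, z axes.
In Python, from cell import sense, snapshot, get_calibration, sign_off gives the robot as it stands. The module is installed in compiled form; this text tells all that it offers.
- The arm moves only by the shell command python3 -m crank 'ROWS'. ROWS is a JSON object whose one key "rows" holds a list of rows, each a list of 7 numbers: the shift along the tool's x, y, z in units of 30 mm (1.0 is 30 mm), then the turn, a rotation vector about the tool's x, y, z in rad, then the finger opening in mm, from 0 to 85.4. In form: {"rows": [[tx, ty, tz, rx, ry, rz, jaw], ...]}. A call has exactly 8 rows; each row shifts and turns the commanded pose from where the row before left it, along the tool's axes as they then stand; what a row does not reach is not made up. A row lasts 1/8 s, in which the tool goes at most 62.5 mm and 10.7 degrees, less where a joint would pass 70% of its speed; a pose out of reach is approached as far as the arm can. A call is refused whole if a number of a shift passes 1 or a number of a turn 0.188, either way. A call with a gripper value outside its range is refused whole. The fingers move at their own pace and stop on an object; the grip force is fixed at half the most. Time passes only in rows, so rows that do not move let the fingers close, or fill a call up. It gives the time, the measured TCP pose, the force, the opening and the grip force at its end, in the units of the state.
- sense(): the state, without advancing time (a new reading comes with each control period).
- snapshot(name): name is "side" or "top" or "wrist"; returns the picture (420x560x3 uint8, blue, green, red); there is no depth.
- get_calibration(name): a dict with "K" (3x3 intrinsics, pixels), "extrinsics" (4x4, takes a point from camera to world coordinates). Camera axes: x right, y down, z forward; pixel columns grow to the right and rows downward; lengths in mm; the calibration is good to about 2 mm. A picture is of the moment at which its call begins: read the wrist's pose just before it. get_calibration takes no time and is no camera call; for the wrist camera it gives the pose at the moment of the call.
- sign_off(): hands the job in; it is judged then, once.
The state is a dict: "clock": time; "joint_pos": joint angles; "qvel": joint speeds; "joint_torque": joint torques, N m; "position": TCP position; "eef_rot": TCP orientation; "contact_force": force on the tool from outside, world axes, zero at the start; "moment": the same for the moment, N m; "grip_width": finger opening in mm; "gripper_force": force on a finger pad.
Only numpy, scipy, OpenCV 4.12 (cv2) and the standard library are available. Lean on these libraries where they do the work, as an engineer would, in place of code of your own. Each camera call takes 0.05 s, during which the arm holds its last target. There are 200 camera calls.

### The job

The kettle wants descaling: swing the bottle stand's hold-down lever up off the cap and right over to the other side as far as it goes, then press the bottle's safety cap down, twist it anticlockwise while it is down, and lift it off. Finish holding the cap level in the gripper about 5 cm straight above the bottle's mouth and clear of it, and keep holding it there; do not disturb the mug, the spoon and the other loose things.

Things in the scene. Friction and masses are not known exactly. Their poses are not given: they have to be found in the camera images.
- bottle_stand: Fixed steel stand holding a squat white bottle (86 mm across) that cannot turn or lift. Origin on the worktop under the bottle's axis; z up; +y points to the lever post (at y = +85 mm, 146 mm high, 24 x 18 mm). Foot 120 mm in x, y -72 to +128 mm; well 104 mm square, 38 mm high. Bottle shoulder: 66 mm high at 43 mm radius, 87 mm at the 29 mm wide neck. Yaw up to 0.4 rad either way.
- hold_down (a joint): Hinge of the hold-down lever (8 mm steel rod), rad; level axis along the stand's x at lever_pivot. 0: level across the cap, 7 mm above it; grows as the ball rises; 1.57 upright; 2.85 the stop, over on the side away from the bottle. Clear of the cap past 2.3. Stiff: stays where left, about 0.7 N at the ball moves it. Starts at 0 to 0.3.
- lever_ball (a point): Centre of the black ball knob, 18 mm across, on the lever's end, 142 mm from the pivot. At lever 0: 137 mm above the worktop, y = -57 mm in the stand's frame, 31 mm beyond the cap's edge. Can be pinched from above along the stand's x and led round the pivot in an arc without turning the gripper.
- lever_pivot (a point): Lever's pivot on the post's head: x = 0, y = +85 mm, 137 mm high in the stand's frame.
- cap: Ribbed grey safety cap, 51 mm across, 30 mm high, 30 to 60 g. Origin: centre of its underside, on the bottle's axis, 96 mm above the worktop at the start (top at 126); z up; x parallel to the stand's x at the start. Locked until pressed down 3.5 mm; held 4.5 to 6 mm down it turns anticlockwise from above; at 0.75 to 1.25 rad of turn (aim at 1.0, stop at 1.3) it lifts straight off.
- seal (a joint): Spring-loaded seal under the cap: how far the cap is pressed down, m. 0 at rest, 0.007 at the bottom. Takes 5.4 N to start, about 10 N at 5 mm, 12 N at 7 mm. A grip of 40 N on the cap's sides carries this.
- mouth (a point): Centre of the bottle's mouth (top of the seal at rest), 122 mm above the worktop on the bottle's axis.
- mug_tea: White mug with handle, 82 x 117 x 91 mm, loose; bystander. Origin under its middle.
- teaspoon: Steel teaspoon, 130 x 26 x 11 mm, loose, lying near the stand; bystander. Origin under its middle.
- tape_black: Roll of black tape lying flat, 58 x 56 x 19 mm, loose; bystander. Origin under its middle.
- the_hand_cream: Flat white pot, 90 mm across, 32 mm high, loose; bystander. Origin under its middle.
- pen_click: Slim blue ball pen, 12 x 145 x 9 mm, loose, lying near the stand; bystander. Origin under its middle.

How it is judged (in metres and radians):
On the way, in this order (a step that is already met when the one before it is completed fails the run):
1. the hold-down lever is swung over past 2.3 rad, the cap still on and unturned (value of joint hold_down above 2.3 rad and angle between the x axis of cap and the x axis of bottle_stand, either way round below 0.25 rad and z of cap in the frame of bottle_stand below 0.1 m), for 0.2 s.
2. the cap is pressed down more than 3 mm, not yet turned (value of joint seal above 0.003 m and angle between the x axis of cap and the x axis of bottle_stand, either way round below 0.25 rad), for 0.05 s.
3. the cap is turned more than 0.6 rad while still on the neck (angle between the x axis of cap and the x axis of bottle_stand, either way round above 0.6 rad and z of cap in the frame of bottle_stand below 0.1 m and horizontal distance between cap and mouth below 0.006 m), for 0.05 s.
At the end, for the whole second after the job is handed in: The lever is past 2.3 rad; the gripper's fingers hold the cap still and level (tilt under 0.25 rad), its underside 25 to 120 mm above the bottle's mouth and within 35 mm of the bottle's axis, touching neither bottle nor stand (value of joint hold_down above 2.3 rad and z of cap in the frame of mouth between 0.025 and 0.12 m and horizontal distance between cap and mouth below 0.035 m and angle between cap's own z axis and vertical below 0.25 rad and contact force between the fingers and cap above 1 N and contact force between cap and bottle_stand below 0.05 N and linear speed of cap below 0.02 m/s); the arm keeps its last pose, push and grip.
It fails at once if a loose bystander is moved more than 30 mm (distance of any of mug_tea, teaspoon, tape_black, the_hand_cream, pen_click from where it was at the start of the episode above 0.03 m).
It fails at once if the cap is dropped: its underside falls below the neck (height (world z) of cap below 0.08 m).
It also fails if it takes over 58 s, if anything falls off the work surface, if the arm or the gripper's body presses on something with over 40 N, if the wrist force passes 120 N, or if a joint passes its speed limit or range.

## Working session

There is one attempt and no reset: what is moved stays moved. The work goes in short steps, Python scripts to look and compute and a shell command to move; the robot and the scene stay as the last step left them, time stands still between calls to the robot, and variables do not carry over. Pictures are saved under pics/ and viewed, at most 10 in all, crops included, and the job is handed in when it is done.

```bash
mkdir -p pics
cat > h.py <<'E'
import numpy as np, cv2
from cell import sense, snapshot, get_calibration
def ray(n,uv,c=None):
    c=c or get_calibration(n); K=np.array(c["K"]);T=np.array(c["extrinsics"])
    d=T[:3,:3]@np.linalg.solve(K,[uv[0],uv[1],1.]); return T[:3,3],d/np.linalg.norm(d)
def plane(n,uv,z,c=None):
    o,d=ray(n,uv,c); return o+d*(z-o[2])/d[2]
def tri(*rays):
    A=0;b=0
    for o,d in rays:
        P=np.eye(3)-np.outer(d,d);A=A+P;b=b+P@o
    p=np.linalg.solve(A,b); return p,[np.linalg.norm((np.eye(3)-np.outer(d,d))@(p-o)) for o,d in rays]
def proj(n,p,c=None):
    c=c or get_calibration(n); K=np.array(c["K"]);T=np.array(c["extrinsics"])
    q=K@(T[:3,:3].T@(np.array(p)-T[:3,3])); return q[:2]/q[2]
E
python3 - <<'E'
from h import *
for n in("top","side","wrist"):
    c=get_calibration(n);print(n,np.array(c["extrinsics"]).round(3).tolist(),np.array(c["K"]).round(1).tolist());cv2.imwrite(f"pics/{n}0.png",snapshot(n))
s=sense();print(s["position"],s["eef_rot"],s["clock"])
E
```

```text
top [[-0.001, -0.989, 0.145, 346.288], [-1.0, 0.005, 0.022, -33.986], [-0.022, -0.145, -0.989, 1161.622], [0.0, 0.0, 0.0, 1.0]] [[433.6, 0.0, 279.8], [0.0, 433.6, 208.7], [0.0, 0.0, 1.0]]
side [[-0.994, -0.042, 0.099, 341.573], [-0.107, 0.443, -0.89, 1321.658], [-0.007, -0.896, -0.445, 787.784], [0.0, 0.0, 0.0, 1.0]] [[541.3, 0.0, 270.4], [0.0, 541.3, 214.0], [0.0, 0.0, 1.0]]
wrist [[0.368, 0.895, 0.251, 165.763], [0.93, -0.354, -0.101, 605.899], [-0.001, 0.271, -0.963, 373.874], [0.0, 0.0, 0.0, 1.0]] [[353.2, 0.0, 277.6], [0.0, 353.2, 205.2], [0.0, 0.0, 1.0]]
[229.7382488  580.73192425 230.41811007] [[-9.29849774e-01  3.67938666e-01 -7.32382786e-04]
 [ 3.67939355e-01  9.29848756e-01 -1.38626214e-03]
 [ 1.70945779e-04 -1.55848799e-03 -9.99998771e-01]] 0.15
```

View pics/top0.png

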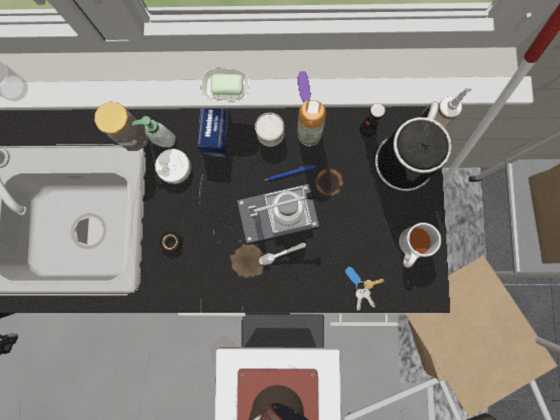

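View pics/side0.png

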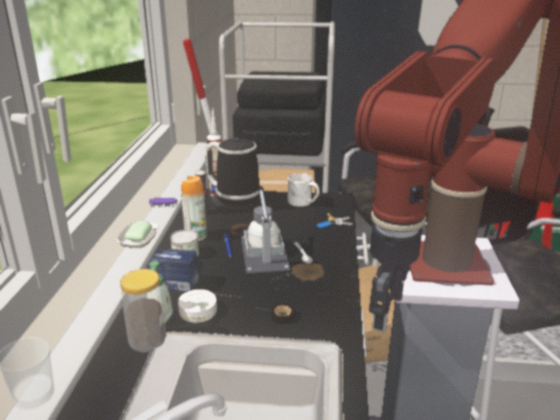

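Top: the stand is near (280,210), with its post to the left (~250,212), the lever running right to ~(310,203), spoon at (285,254), pen at (290,173). Side: the stand is near (265,240), with the lever end around (263,190). I'll zoom in on both.

Run:
```python
from h import *
a=cv2.imread("pics/top0.png")[165:265,225:325];b=cv2.imread("pics/side0.png")[180:280,215:315]
r=lambda i:cv2.resize(i,(400,600-200),interpolation=cv2.INTER_CUBIC)
cv2.imwrite("pics/z0.png",np.hstack([r(a),r(b)]))
print(plane("top",(287,206),126),plane("top",(252,212),146))
```

```text
[504.44623957 -28.78159915 126.        ] [487.41395917  54.06776559 146.        ]
```

View pics/z0.png

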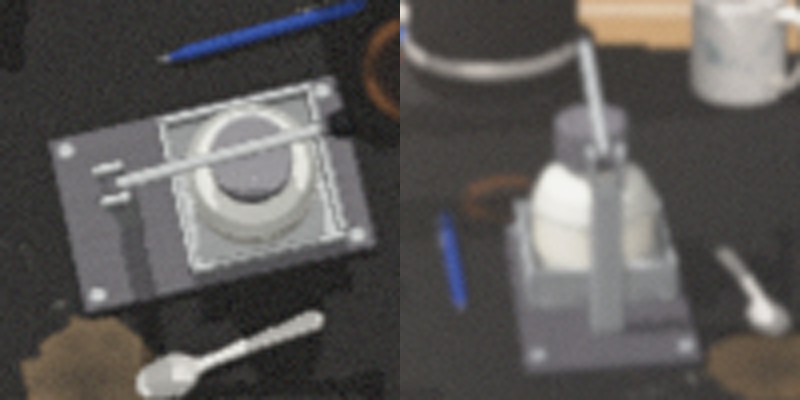

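Zoom: top crop shows foot corners at crop (52,145), (330,78), (372,245), (90,308), cap centre ~(252,157), pivot ~(120,185) and the lever tip/ball ~(335,127). Side crop shows the pivot ~(205,155), cap top ~(192,115) and the ball ~(185,38).

Run:
```python
from h import *
t=lambda u,v:(225+u/4-.4,165+v/4-.4)
s=lambda u,v:(215+u/4-.4,180+v/4-.4)
C=[plane("top",t(*p),6) for p in[(52,145),(330,78),(372,245),(90,308)]]
for i in range(4): d=C[(i+1)%4]-C[i];print(C[i].round(1),np.linalg.norm(d).round(1),np.arctan2(d[1],d[0]).round(3))
d=(C[0]+C[3]-C[1]-C[2])[:2];d/=np.linalg.norm(d);m=np.mean(C,0)[:2];yaw=np.arctan2(-d[0],d[1])
print("yaw",yaw,"origin from foot",m-28*d)
for n,a,b in[("pivot",(120,185),(205,155)),("captop",(252,157),(192,118)),("ball",(335,127),(185,38))]:
    print(n,*tri(ray("top",t(*a)),ray("side",s(*b))))
print("captop z126",plane("top",t(252,157),126))
```

```text
[537.5 105.5   6. ] 193.8 -1.336
[582.6 -82.9   6. ] 117.0 -2.91
[ 468.7 -109.8    6. ] 193.0 1.788
[427.2  78.7   6. ] 113.6 0.238
yaw 0.22591722588310725 origin from foot [510.2688545  -29.42258679]
pivot [493.22034488  48.69187353 137.76852529] [np.float64(1.9005252487825413), np.float64(1.9005252487823825)]
captop [511.59780136 -30.15828755 126.09215482] [np.float64(1.8940121056923875), np.float64(1.894012105692377)]
ball [522.39644917 -78.71611736 165.48345305] [np.float64(1.46566622752895), np.float64(1.465666227528985)]
captop z126 [509.69721966 -30.25220829 126.        ]
```

```bash
python3 -m crank '{"rows":[[0,0,0,0,0,0.162,50],[0,0,0,0,0,0.162,50],[0,0,0,0,0,0.162,50],[0,0,0,0,0,0.162,50],[0,0,0,0,0,0.16,50],[0,0,0,0,0,0.16,50],[-1,0.19,0,0,0,0,50],[-1,0.19,0,0,0,0,50]]}'; python3 -m crank '{"rows":[[-1,0.19,-0.1,0,0,0,50],[-1,0.19,-0.1,0,0,0,50],[-1,0.19,-0.1,0,0,0,50],[-1,0.19,-0.1,0,0,0,50],[-1,0.19,-0.1,0,0,0,50],[-1,0.19,-0.1,0,0,0,50],[-1,0.19,-0.1,0,0,0,50],[-1,0.19,-0.1,0,0,0,50]]}'; python3 -m crank '{"rows":[[-1,0.19,0,0,0,0,50],[-1,0.19,0,0,0,0,50],[-1,0.19,0,0,0,0,50],[-1,0.19,0,0,0,0,50],[-1,0.19,0,0,0,0,50],[-1,0.19,0,0,0,0,50],[-1,0.19,0,0,0,0,50],[-1,0.19,0,0,0,0,50]]}'
python3 - <<'E'
from h import *
import json
s=sense();print(s["position"],np.array(s["eef_rot"]).round(3).tolist(),s["joint_pos"],s["clock"])
c=get_calibration("wrist");cv2.imwrite("pics/w1.png",snapshot("wrist"))
json.dump({k:np.array(v).tolist() for k,v in c.items() if k in("K","extrinsics")},open("w1.json","w"))
E
```

```text
clock: 1.15
position: [254.4, 524.5, 230.7]
eef_rot: [[-0.225, 0.974, -0.0], [0.974, 0.225, -0.001], [-0.001, -0.001, -1.0]]
contact_force: [0.2, -0.3, 0.9]
grip_width: 50.0
gripper_force: 0.0
clock: 2.15
position: [352.9, 300.6, 255.2]
eef_rot: [[-0.224, 0.975, -0.0], [0.975, 0.224, -0.0], [-0.0, -0.0, -1.0]]
contact_force: [0.1, 0.5, 0.9]
grip_width: 50.4
gripper_force: 0.0
clock: 3.15
position: [451.1, 76.9, 255.1]
eef_rot: [[-0.224, 0.975, -0.0], [0.975, 0.224, 0.0], [0.0, -0.0, -1.0]]
contact_force: [0.3, -0.5, -0.3]
grip_width: 49.8
gripper_force: 0.0
[451.09195867  76.897594   255.09120373] [[-0.224, 0.975, -0.0], [0.975, 0.224, 0.0], [0.0, -0.0, -1.0]] [-3.81534430e-03 -2.07931574e-01  1.91224328e+00  5.46965658e-05
  1.43753709e+00 -2.29762118e-01] 3.15
```

View pics/w1.png

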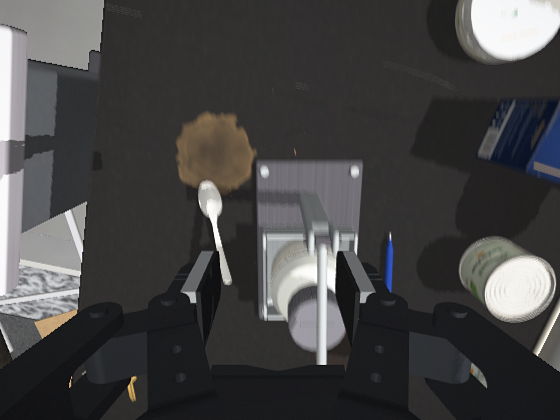

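Wrist view: post head ~(320,210), cap top centre ~(318,315), with the rod running down at u≈321. The foot edges are vertical, so the yaw is right. The ball is hidden behind the gripper, so I'll move on for a second view.

```bash
python3 -m crank '{"rows":[[-1,0.28,0,0,0,0,50],[-1,0.28,0,0,0,0,50],[-1,0.28,0,0,0,0,50],[-1,0.28,0,0,0,0,50],[0,0,0,0,0,0,50],[0,0,0,0,0,0,50],[0,0,0,0,0,0,50],[0,0,0,0,0,0,50]]}' | head -2
python3 - <<'E'
from h import *
import json
c=get_calibration("wrist");im=snapshot("wrist");cv2.imwrite("pics/w2.png",im)
json.dump({k:np.array(v).tolist() for k,v in c.items() if k in("K","extrinsics")},open("w2.json","w"))
for p in [(522.3,-82.4,166.6),(510.2,-29.5,126)]: print(proj("wrist",p,c),proj("wrist",p,json.load(open("w1.json"))))
E
```

```text
clock: 4.2
position: [510.4, -30.8, 255.4]
[277.82576329 279.59861451] [319.11507498 411.09580095]
[277.94781762 193.66507388] [315.95085415 323.59535954]
```

View pics/w2.png

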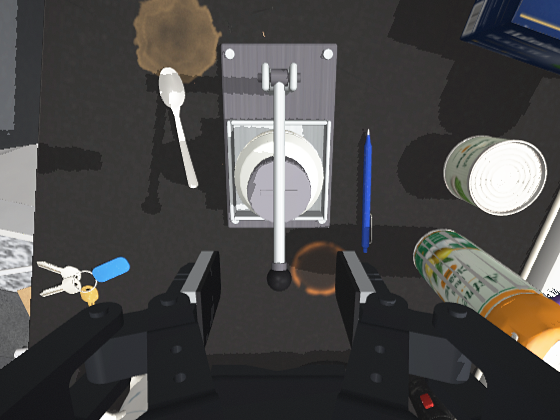

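Second wrist view: ball at (279,278), rod vertical at u≈279, cap disc centre ~(279,190). This agrees with the predictions of (278,280) and (278,194). I'll triangulate the ball from all three views.

Run:
```python
from h import *
import json
w1,w2=[json.load(open(f"w{i}.json")) for i in(1,2)]
t=(225+335/4-.4,165+127/4-.4); s=(215+185/4-.4,180+38/4-.4)
im=cv2.imread("pics/w2.png");g=cv2.cvtColor(im,cv2.COLOR_BGR2GRAY)
m=(g[255:300,255:305]<30).astype(np.uint8);n,l,st,ce=cv2.connectedComponentsWithStats(m)
k=1+np.argmax(st[1:,4]);print(st[k],ce[k]+[255,255])
print(tri(ray("wrist",(279,278),w2),ray("side",s)))
print(tri(ray("wrist",(279,278),w2),ray("side",s),ray("top",t)))
print("cap",tri(ray("wrist",(279,190),w2),ray("wrist",(317,319),w1)), plane("w",(279,190),126,w2))
print("piv",tri(ray("wrist",(280,75),w2),ray("wrist",(320,200),w1)))
s=sense();print(s["position"])
```

```text
[12 15 18 19 81] [271.08641975 276.14814815]
(array([523.7158407 , -82.15361362, 164.15527998]), [np.float64(0.5772156608888248), np.float64(0.5772156608889456)])
(array([522.57484956, -79.74832549, 165.74298794]), [np.float64(1.4964109611871415), np.float64(1.4490543479587532), np.float64(1.940610955062063)])
cap (array([510.72317351, -27.10667045, 122.4318642 ]), [np.float64(0.20704698085862716), np.float64(0.2070469808585741)]) [510.33777887 -26.39688253 126.        ]
piv (array([493.62391816,  64.22229017,  61.42305153]), [np.float64(3.2305497486987758), np.float64(3.2305497486988157)])
[510.42961672 -30.95159347 255.42472629]
```

```bash
python3 -m crank '{"rows":[[-0.875,0.02,0,0,0,0,50],[-0.875,0.02,0,0,0,0,50],[0,0,0.9,0,0,0,50],[0,0,0.9,0,0,0,50],[0,0,0.9,0,0,0,50],[0,0,0.9,0,0,0,50],[0,0,0,0,0,0,50],[0,0,0,0,0,0,10]]}'; python3 -m crank '{"rows":[[0,0,0,0,0,0,10],[0,0,0,0,0,0,10],[0,0,0,0,0,0,10],[0,0,0,0,0,0,10],[0,0,0,0,0,0,10],[0,0,0,0,0,0,10],[0,0,0,0,0,0,10],[0,0,0,0,0,0,10]]}'
```

```text
clock: 5.25
position: [524.2, -82.5, 148.5]
eef_rot: [[-0.224, 0.975, 0.001], [0.975, 0.224, -0.0], [-0.001, 0.001, -1.0]]
contact_force: [0.5, -0.8, -0.2]
grip_width: 33.1
gripper_force: 0.0
clock: 6.25
position: [523.6, -83.2, 147.8]
eef_rot: [[-0.224, 0.975, 0.0], [0.975, 0.224, -0.001], [-0.001, -0.0, -1.0]]
contact_force: [-2.9, -3.9, 0.2]
grip_width: 14.8
gripper_force: 58.5
```

Run:
```python
from h import *
im=snapshot("wrist");cv2.imwrite("pics/w3.png",cv2.resize(im[180:400,180:380],None,fx=2.5,fy=2.5,interpolation=cv2.INTER_CUBIC))
```

```text
(no output)
```

View pics/w3.png

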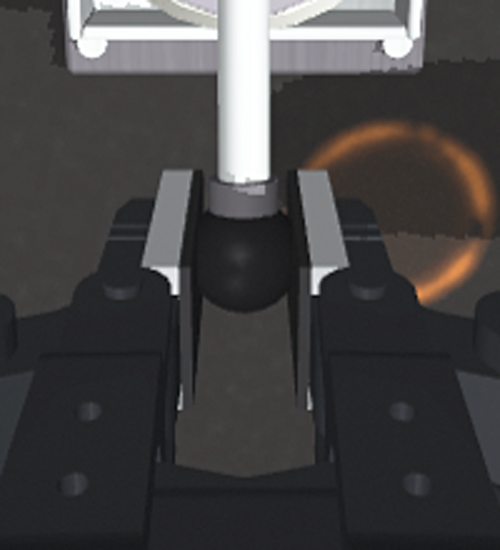

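Ball is squarely between the pads (crop ~(243,258)), the rod running away between them. Next I'll work out the arc.

Run:
```python
import numpy as np
t=np.linspace(0.205,2.805,17);y=-142*np.cos(t);z=142*np.sin(t)
print(np.c_[np.diff(y)/30,-np.diff(z)/30].round(2).tolist())
```

```text
[[0.22, -0.74], [0.33, -0.69], [0.44, -0.63], [0.54, -0.55], [0.62, -0.46], [0.68, -0.35], [0.73, -0.23], [0.76, -0.11], [0.77, 0.01], [0.76, 0.14], [0.72, 0.26], [0.67, 0.37], [0.6, 0.47], [0.52, 0.57], [0.42, 0.64], [0.31, 0.7]]
```

```bash
python3 -m crank '{"rows":[[0.22,0,-0.74,0,0,0,10],[0.33,0,-0.69,0,0,0,10],[0.44,0,-0.63,0,0,0,10],[0.54,0,-0.55,0,0,0,10],[0.62,0,-0.46,0,0,0,10],[0.68,0,-0.35,0,0,0,10],[0.73,0,-0.23,0,0,0,10],[0.76,0,-0.11,0,0,0,10]]}'
```

```text
clock: 7.3
position: [495.4, 44.8, 262.4]
eef_rot: [[-0.224, 0.975, 0.004], [0.975, 0.224, -0.001], [-0.002, 0.004, -1.0]]
contact_force: [1.1, -0.4, 0.3]
grip_width: 10.2
gripper_force: 0.0
```

Run:
```python
from h import *
b=snapshot("side");im=snapshot("wrist")
cv2.imwrite("pics/v4.png",np.hstack([cv2.resize(im,(500,375)),cv2.resize(b[150:290,210:320],(295,375))]))
c=get_calibration("wrist");print(np.array(c["extrinsics"]).round(3).tolist())
```

```text
[[0.974, 0.217, 0.066, 478.722], [0.227, -0.938, -0.263, 112.378], [0.004, 0.271, -0.962, 405.734], [0.0, 0.0, 0.0, 1.0]]
```

View pics/v4.png

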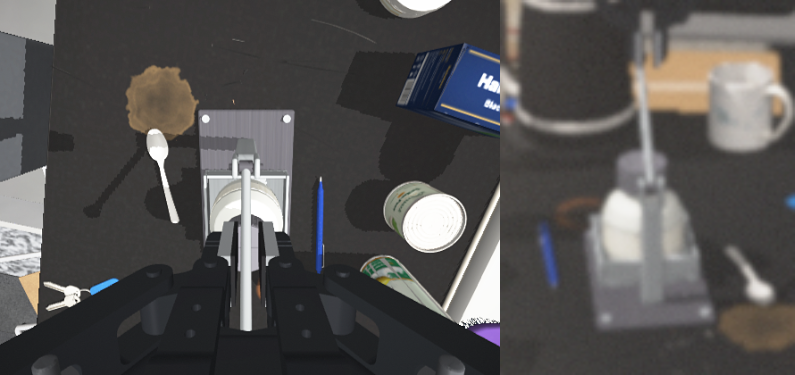

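Wrist: the rod runs from the post head (full px ~(272,168)) down to (275,370), between the closed pads and under the palm. The ball isn't visible, so it slipped out of the pads. I'll work out what lever angle this implies.

Run:
```python
from h import *
c=get_calibration("wrist");c0=np.array([510.5,-29.]);y=np.array([-.224,.975])
for th in np.arange(.2,1.8,.1):
    q=c0+y*(85-142*np.cos(th));P=(*q,137+142*np.sin(th));print(th.round(1),np.array(P).round(0),proj("wrist",P,c).round(0),proj("side",P).round(0))
s=np.array([210+(648-500)/295*110,150+25/375*140]);print("side ball?",s, "pivot side",210+(648-500)/295*110,150+185/375*140)
print(proj("wrist",(*(c0+y*85),137),c))
im=snapshot("side")[130:220,230:300];cv2.imwrite("pics/s5.png",cv2.resize(im,None,fx=6,fy=6,interpolation=cv2.INTER_CUBIC))
```

```text
0.2 [523. -82. 165.] [275. 361.] [261. 189.]
0.3 [522. -78. 179.] [275. 370.] [261. 185.]
0.4 [521. -74. 192.] [275. 378.] [262. 181.]
0.5 [519. -68. 205.] [275. 384.] [262. 178.]
0.6 [518. -60. 217.] [274. 389.] [262. 175.]
0.7 [516. -52. 228.] [274. 391.] [262. 172.]
0.8 [514. -43. 239.] [274. 392.] [263. 170.]
0.9 [511. -32. 248.] [274. 389.] [263. 168.]
1.0 [509. -21. 256.] [274. 383.] [263. 167.]
1.1 [506.  -9. 264.] [274. 373.] [264. 166.]
1.2 [503.   4. 269.] [274. 359.] [264. 166.]
1.3 [500.  17. 274.] [274. 340.] [265. 166.]
1.4 [497.  30. 277.] [274. 316.] [265. 167.]
1.5 [494.  44. 279.] [274. 287.] [266. 168.]
1.6 [491.  58. 279.] [274. 255.] [267. 170.]
1.7 [487.  72. 278.] [274. 219.] [267. 173.]
side ball? [265.18644068 159.33333333] pivot side 265.1864406779661 219.06666666666666
[274.9944797  185.51535232]
```

View pics/s5.png

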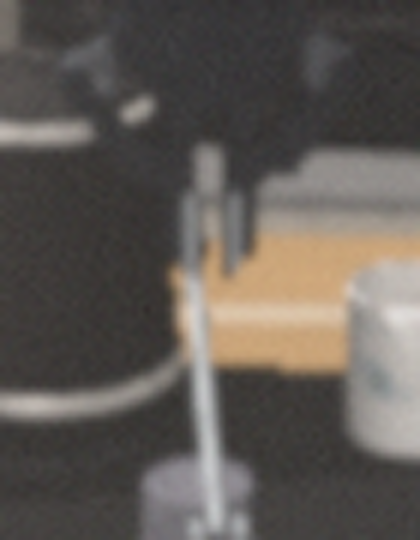

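Run:
```python
from h import *
s=sense();R=np.array(s["eef_rot"]);p=np.array(s["position"]);c=get_calibration("wrist")
print("ball seen in pinch at",180+243/2.5,180+258/2.5)
for zb in(0,10,19,28):
    for x in(-11,0,11): print(-zb,x,proj("wrist",p+R@[x,0,-zb],c).round(1))
```

```text
ball seen in pinch at 277.2 283.2
0 -11 [278.1 288.6]
0 0 [278.2 266.3]
0 11 [278.2 243.1]
-10 -11 [278.2 300.3]
-10 0 [278.2 276.8]
-10 11 [278.2 252.3]
-19 -11 [278.2 312.2]
-19 0 [278.2 287.4]
-19 11 [278.3 261.6]
-28 -11 [278.3 325.6]
-28 0 [278.3 299.6]
-28 11 [278.3 272.3]
```

```bash
python3 -m crank '{"rows":[[0,0,0,0,0,0,50],[0,0,0,0,0,0,50],[0,0,0,0,0,0,50],[0,0,0,0,0,0,50],[-0.8,0,0,0,0,0,50],[-0.8,0,0,0,0,0,50],[-0.8,0,0,0,0,0,50],[0,0,0,0,0,0,50]]}'
python3 - <<'E'
from h import *
c=get_calibration("wrist");im=snapshot("wrist");cv2.imwrite("pics/w6.png",im)
g=cv2.cvtColor(im,cv2.COLOR_BGR2GRAY);print([(v,int(g[v,270:285].max()),int(g[v,270:285].min())) for v in range(100,380,6)])
c0=np.array([510.5,-29.]);y=np.array([-.224,.975])
for th in np.arange(.3,1.4,.1):
    P=lambda r:(*(c0+y*(85-r*np.cos(th))),137+r*np.sin(th));print(th.round(1),np.array(P(142)).round(0),proj("wrist",P(142),c).round(0),proj("wrist",P(129),c).round(0))
E
```

```text
clock: 8.45
position: [510.8, -27.6, 260.0]
eef_rot: [[-0.222, 0.975, -0.0], [0.975, 0.222, -0.0], [-0.0, -0.0, -1.0]]
contact_force: [0.7, 0.3, -0.5]
grip_width: 49.8
gripper_force: 0.0
[(100, 236, 128), (106, 236, 115), (112, 236, 116), (118, 236, 123), (124, 255, 150), (130, 254, 149), (136, 236, 149), (142, 241, 150), (148, 255, 149), (154, 255, 150), (160, 236, 72), (166, 236, 146), (172, 237, 136), (178, 236, 137), (184, 237, 139), (190, 237, 139), (196, 236, 141), (202, 237, 143), (208, 237, 144), (214, 237, 142), (220, 237, 142), (226, 237, 121), (232, 237, 84), (238, 237, 85), (244, 237, 106), (250, 238, 108), (256, 89, 70), (262, 33, 18), (268, 32, 25), (274, 54, 35), (280, 61, 39), (286, 53, 38), (292, 40, 32), (298, 61, 58), (304, 62, 59), (310, 60, 57), (316, 60, 58), (322, 62, 58), (328, 60, 58), (334, 61, 58), (340, 60, 58), (346, 60, 57), (352, 43, 40), (358, 44, 41), (364, 43, 41), (370, 41, 34), (376, 28, 26)]
0.3 [522. -78. 179.] [277. 284.] [277. 265.]
0.4 [521. -74. 192.] [277. 287.] [277. 267.]
0.5 [519. -68. 205.] [277. 288.] [277. 267.]
0.6 [518. -60. 217.] [277. 287.] [277. 265.]
0.7 [516. -52. 228.] [277. 283.] [277. 260.]
0.8 [514. -43. 239.] [277. 275.] [277. 252.]
0.9 [511. -32. 248.] [277. 264.] [277. 241.]
1.0 [509. -21. 256.] [277. 249.] [277. 226.]
1.1 [506.  -9. 264.] [277. 228.] [277. 207.]
1.2 [503.   4. 269.] [277. 202.] [277. 183.]
1.3 [500.  17. 274.] [276. 170.] [277. 156.]
```

Numbers: the ball spans v≈259–295 at u≈277, about 36 px across, so the lever is at ≈0.77 rad. I'll regrip there and swing in slower steps.

```bash
python3 -m crank '{"rows":[[-0.61,0,0,0,0,0,50],[0,0,0.75,0,0,0,50],[0,0,0.75,0,0,0,50],[0,0,0,0,0,0,30],[0,0,0,0,0,0,10],[0,0,0,0,0,0,10],[0,0,0,0,0,0,10],[0,0,0,0,0,0,10]]}'
python3 - <<'E'
from h import *
im=snapshot("wrist");cv2.imwrite("pics/w7.png",cv2.resize(im[180:400,180:380],None,fx=2.5,fy=2.5,interpolation=cv2.INTER_CUBIC))
t=np.linspace(0.77,2.81,25);y=-142*np.cos(t);z=142*np.sin(t)
print(np.c_[np.diff(y)/30,-np.diff(z)/30].round(2).tolist())
E
```

```text
clock: 9.5
position: [514.7, -44.5, 215.7]
eef_rot: [[-0.224, 0.975, 0.0], [0.975, 0.224, -0.001], [-0.001, -0.0, -1.0]]
contact_force: [-4.4, -2.9, 2.4]
grip_width: 14.4
gripper_force: 58.6
[[0.29, -0.28], [0.31, -0.25], [0.33, -0.22], [0.35, -0.19], [0.37, -0.16], [0.38, -0.13], [0.39, -0.1], [0.4, -0.07], [0.4, -0.03], [0.4, 0.0], [0.4, 0.04], [0.4, 0.07], [0.39, 0.1], [0.38, 0.14], [0.37, 0.17], [0.35, 0.2], [0.33, 0.23], [0.31, 0.25], [0.29, 0.28], [0.26, 0.3], [0.24, 0.33], [0.21, 0.34], [0.18, 0.36], [0.15, 0.37]]
```

View pics/w7.png

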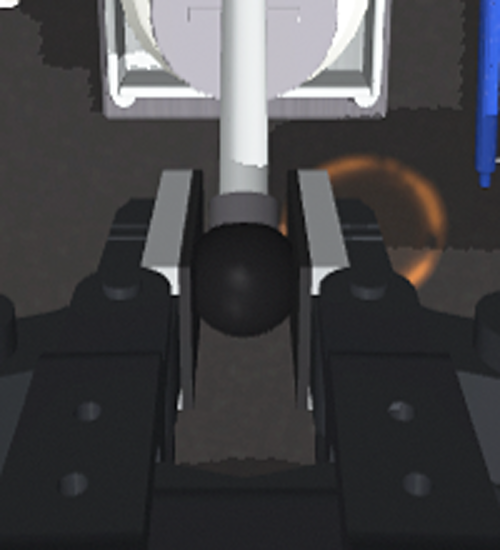

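The ball is centred between the pads (crop (242,280)). Swinging slowly.

```bash
python3 -m crank '{"rows":[[0.29,0,-0.28,0,0,0,10],[0.31,0,-0.25,0,0,0,10],[0.33,0,-0.22,0,0,0,10],[0.35,0,-0.19,0,0,0,10],[0.37,0,-0.16,0,0,0,10],[0.38,0,-0.13,0,0,0,10],[0.39,0,-0.1,0,0,0,10],[0.4,0,-0.07,0,0,0,10]]}'
python3 - <<'E'
from h import *
im=snapshot("wrist");cv2.imwrite("pics/w8.png",im)
g=cv2.cvtColor(im,cv2.COLOR_BGR2GRAY);print([(v,int(g[v,272:283].mean())) for v in range(180,370,6)])
E
```

```text
clock: 10.55
position: [496.5, 39.3, 258.1]
eef_rot: [[-0.224, 0.975, 0.003], [0.975, 0.224, 0.0], [-0.0, 0.003, -1.0]]
contact_force: [-0.8, 0.4, 0.1]
grip_width: 9.8
gripper_force: 0.0
[(180, 180), (186, 179), (192, 197), (198, 192), (204, 196), (210, 199), (216, 200), (222, 201), (228, 199), (234, 186), (240, 187), (246, 194), (252, 195), (258, 194), (264, 195), (270, 195), (276, 196), (282, 196), (288, 197), (294, 196), (300, 198), (306, 198), (312, 197), (318, 193), (324, 165), (330, 97), (336, 54), (342, 29), (348, 36), (354, 46), (360, 57), (366, 52)]
```

The ball slipped again and is now trailing behind the pads, at roughly 1.2 rad. Pinching creeps, so I'll push instead: closed fingers behind the ball, then the fingertip corner on the rod, following the arc.

```bash
python3 -m crank '{"rows":[[0,0,-0.78,0,0,0,30],[0,0,-0.79,0,0,0,30],[-1,0,0,0,0,0,30],[-1,0,0,0,0,0,30],[-1,0,0,0,0,0,30],[0,0,0,0,0,0,0],[0,0,0,0,0,0,0],[0,0,0,0,0,0,0]]}'
python3 - <<'E'
from h import *
c=get_calibration("wrist");im=snapshot("wrist");cv2.imwrite("pics/w9.png",im)
g=cv2.cvtColor(im,cv2.COLOR_BGR2GRAY);print([(v,int(g[v,273:281].mean())) for v in range(60,300,6)])
c0=np.array([510.5,-29.]);y=np.array([-.224,.975])
for th in np.arange(.9,1.6,.1):
    P=lambda r:(*(c0+y*(85-r*np.cos(th))),137+r*np.sin(th));print(th.round(1),85-142*np.cos(th).round(2),proj("wrist",P(142),c).round(0),proj("wrist",P(129),c).round(0))
t=np.linspace(1.6,2.79,17);r=110;Y=85-r*np.cos(t)-4*np.sin(t)-11;Z=137+r*np.sin(t)-4*np.cos(t)
print(Y[0],Z[0],np.c_[np.diff(Y)/30,-np.diff(Z)/30].round(2).tolist())
s=sense();d=np.array(s["position"])[:2]-c0;print("tool y",d@y,"x",d@[.975,.224])
E
```

```text
clock: 11.6
position: [515.9, -48.5, 304.3]
eef_rot: [[-0.225, 0.974, 0.0], [0.974, 0.225, 0.0], [0.0, 0.0, -1.0]]
contact_force: [-0.1, -0.1, -0.4]
grip_width: -0.0
gripper_force: 0.0
[(60, 139), (66, 139), (72, 140), (78, 141), (84, 142), (90, 142), (96, 143), (102, 144), (108, 144), (114, 145), (120, 146), (126, 17), (132, 31), (138, 42), (144, 42), (150, 36), (156, 28), (162, 162), (168, 157), (174, 157), (180, 156), (186, 165), (192, 179), (198, 115), (204, 47), (210, 48), (216, 46), (222, 44), (228, 47), (234, 47), (240, 47), (246, 48), (252, 34), (258, 34), (264, 31), (270, 30), (276, 28), (282, 25), (288, 52), (294, 51)]
0.9 -3.0400000000000063 [276. 198.] [276. 180.]
1.0 8.319999999999993 [276. 181.] [276. 165.]
1.1 21.1 [276. 161.] [276. 147.]
1.2 33.88 [276. 137.] [276. 126.]
1.3 46.66 [276. 109.] [276. 101.]
1.4 60.86 [276.  77.] [276.  74.]
1.5 75.06 [276.  43.] [276.  45.]
73.21365304097576 247.0698944237707 [[0.27, 0.01], [0.27, 0.03], [0.27, 0.05], [0.26, 0.07], [0.26, 0.09], [0.25, 0.11], [0.24, 0.13], [0.23, 0.14], [0.22, 0.16], [0.21, 0.18], [0.2, 0.19], [0.18, 0.2], [0.16, 0.22], [0.15, 0.23], [0.13, 0.24], [0.11, 0.25]]
tool y -20.275159286852123 x 0.8735462794399069
```

```bash
python3 -m crank '{"rows":[[0,-0.03,0.95,0,0,0,0],[0,0,0.95,0,0,0,0],[0.8,0,0,0,0,0,0],[0.4,0,0,0,0,0,0],[0.4,0,0,0,0,0,0],[0.4,0,0,0,0,0,0],[0.4,0,0,0,0,0,0],[0.4,0,0,0,0,0,0]]}'
python3 - <<'E'
from h import *
c=get_calibration("wrist");im=snapshot("wrist");cv2.imwrite("pics/w10.png",im)
g=cv2.cvtColor(im,cv2.COLOR_BGR2GRAY);print([(v,int(g[v,273:281].mean())) for v in range(130,300,6)])
c0=np.array([510.5,-29.]);y=np.array([-.224,.975])
for th in np.arange(1.1,1.8,.1):
    P=lambda r:(*(c0+y*(85-r*np.cos(th))),137+r*np.sin(th));print(th.round(1),85-142*np.cos(th).round(2),proj("wrist",P(142),c).round(0))
s=sense();d=np.array(s["position"])[:2]-c0;print("tool y",d@y,"x",d@[.975,.224])
E
```

```text
clock: 12.65
position: [496.1, 33.0, 247.3]
eef_rot: [[-0.224, 0.975, 0.0], [0.975, 0.224, 0.0], [-0.0, 0.0, -1.0]]
contact_force: [0.3, -0.9, 0.6]
grip_width: -0.1
gripper_force: 0.4
[(130, 149), (136, 149), (142, 130), (148, 128), (154, 128), (160, 210), (166, 128), (172, 133), (178, 133), (184, 133), (190, 133), (196, 133), (202, 133), (208, 133), (214, 133), (220, 133), (226, 134), (232, 28), (238, 36), (244, 42), (250, 57), (256, 60), (262, 56), (268, 56), (274, 47), (280, 36), (286, 41), (292, 71), (298, 69)]
1.1 21.1 [278. 374.]
1.2 33.88 [279. 358.]
1.3 46.66 [279. 336.]
1.4 60.86 [279. 309.]
1.5 75.06 [279. 276.]
1.6 89.26 [279. 238.]
1.7 103.46000000000001 [279. 196.]
tool y 64.95903500816218 x -0.216410666057266
```

The push works: the ball is at v≈250, so the lever is at ≈1.57 rad. Continuing over.

```bash
python3 -m crank '{"rows":[[0.27,0,0,0,0,0,0],[0.27,0,0.01,0,0,0,0],[0.27,0,0.03,0,0,0,0],[0.27,0,0.05,0,0,0,0],[0.26,0,0.07,0,0,0,0],[0.26,0,0.09,0,0,0,0],[0.25,0,0.11,0,0,0,0],[0.24,0,0.13,0,0,0,0]]}'; python3 -m crank '{"rows":[[0.23,0,0.14,0,0,0,0],[0.22,0,0.16,0,0,0,0],[0.21,0,0.18,0,0,0,0],[0.2,0,0.19,0,0,0,0],[0.18,0,0.2,0,0,0,0],[0.16,0,0.22,0,0,0,0],[0.15,0,0.23,0,0,0,0],[0.13,0,0.24,0,0,0,0]]}'
python3 - <<'E'
from h import *
c=get_calibration("wrist");im=snapshot("wrist");cv2.imwrite("pics/w11.png",im)
g=cv2.cvtColor(im,cv2.COLOR_BGR2GRAY);print([(v,int(g[v,273:281].mean())) for v in range(100,300,6)])
c0=np.array([510.5,-29.]);y=np.array([-.224,.975])
for th in np.arange(2.2,2.9,.1):
    P=lambda r:(*(c0+y*(85-r*np.cos(th))),137+r*np.sin(th));print(th.round(1),proj("wrist",P(142),c).round(0))
s=sense();d=np.array(s["position"])[:2]-c0;print("tool y",d@y,"x",d@[.975,.224])
E
```

```text
clock: 13.7
position: [482.0, 93.9, 232.2]
eef_rot: [[-0.224, 0.975, -0.0], [0.975, 0.224, 0.0], [0.0, -0.0, -1.0]]
contact_force: [1.0, 0.2, 1.1]
grip_width: -0.0
gripper_force: 0.4
clock: 14.7
position: [472.1, 136.9, 185.1]
eef_rot: [[-0.224, 0.975, -0.0], [0.975, 0.224, 0.0], [0.0, -0.0, -1.0]]
contact_force: [-0.1, -1.2, 0.6]
grip_width: -0.0
gripper_force: 0.3
[(100, 56), (106, 55), (112, 56), (118, 56), (124, 56), (130, 56), (136, 56), (142, 60), (148, 56), (154, 26), (160, 34), (166, 41), (172, 56), (178, 44), (184, 46), (190, 38), (196, 30), (202, 105), (208, 118), (214, 207), (220, 207), (226, 206), (232, 206), (238, 206), (244, 194), (250, 41), (256, 40), (262, 36), (268, 36), (274, 33), (280, 30), (286, 33), (292, 59), (298, 57)]
2.2 [279. 382.]
2.3 [279. 326.]
2.4 [279. 276.]
2.5 [279. 235.]
2.6 [279. 202.]
2.7 [279. 176.]
2.8 [279. 157.]
tool y 170.72875132219957 x -0.9020166520661732
```

```bash
python3 -m crank '{"rows":[[0.11,0,0.25,0,0,0,0],[0.1,0,0.26,0,0,0,0],[0,0,0,0,0,0,0],[0,0,-1,0,0,0,0],[0,0,-1,0,0,0,40],[0,0,-1,0,0,0,80],[-1,0,0,0,0,0,80],[-1,0,0,0,0,0,80]]}';python3 -m crank '{"rows":[[-1,0,0,0,0,0,80],[-0.5,0,0,0,0,0,80],[0,0,0,0,0,0,80],[0,0,0,0,0,0,80],[0,0,0,0,0,0,80],[0,0,0,0,0,0,80],[0,0,0,0,0,0,80],[0,0,0,0,0,0,80]]}'|head -2
python3 - <<'E'
from h import *
import json
c=get_calibration("wrist");im=snapshot("wrist");cv2.imwrite("pics/w12.png",im)
json.dump({k:np.array(v).tolist() for k,v in c.items() if k in("K","extrinsics")},open("w12.json","w"))
hsv=cv2.cvtColor(im,cv2.COLOR_BGR2HSV);u,v=proj("wrist",(510.5,-29,126),c);print(u,v)
u,v=int(u),int(v)
for a in range(v-50,min(v+60,420),6): print(a,im[a,u].tolist(),end=' ')
print()
for a in range(u-60,u+60,6): print(a,im[v,a].tolist(),end=' ')
E
```

```text
clock: 15.75
position: [484.5, 83.9, 260.8]
eef_rot: [[-0.225, 0.974, 0.001], [0.974, 0.225, 0.0], [-0.0, 0.001, -1.0]]
contact_force: [1.0, -0.3, -0.1]
grip_width: 72.2
gripper_force: 0.0
clock: 16.75
position: [494.3, 40.6, 260.4]
277.9372476489784 274.0339849800771
224 [255, 255, 255] 230 [255, 255, 255] 236 [86, 81, 83] 242 [86, 82, 84] 248 [206, 198, 200] 254 [203, 194, 198] 260 [203, 194, 197] 266 [202, 194, 197] 272 [167, 160, 162] 278 [204, 196, 197] 284 [204, 196, 197] 290 [204, 195, 197] 296 [203, 195, 196] 302 [58, 60, 60] 308 [61, 62, 63] 314 [62, 62, 65] 320 [59, 63, 62] 326 [58, 60, 61] 332 [62, 62, 62] 
217 [59, 61, 62] 223 [61, 62, 64] 229 [41, 42, 44] 235 [255, 255, 255] 241 [119, 119, 116] 247 [118, 119, 115] 253 [204, 195, 198] 259 [206, 196, 199] 265 [205, 195, 198] 271 [205, 196, 197] 277 [203, 195, 197] 283 [203, 195, 198] 289 [203, 194, 197] 295 [203, 194, 198] 301 [202, 192, 195] 307 [209, 198, 202] 313 [121, 119, 117] 319 [100, 99, 98] 325 [143, 134, 137] 331 [64, 66, 66]
```

View pics/w12.png

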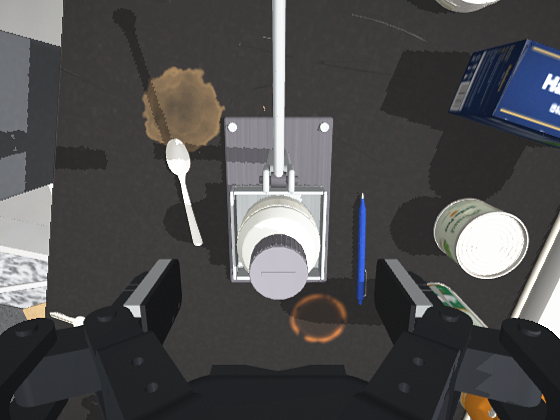

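The lever is now over the far side, pointing up the image. The cap top disc is clear, centred near (279,273), with the mould line horizontal, so the cap is unturned. I'll fit the disc by mask.

Run:
```python
from h import *
import json
c=json.load(open("w12.json"));im=cv2.imread("pics/w12.png").astype(int)
m=(np.abs(im-[204,196,198]).max(2)<14).astype(np.uint8);m[:230]=0;m[320:]=0;m[:,:235]=0;m[:,325:]=0
m=cv2.morphologyEx(m,cv2.MORPH_CLOSE,np.ones((5,5)));m=cv2.morphologyEx(m,cv2.MORPH_OPEN,np.ones((9,9)))
k=max(cv2.findContours(m,0,2)[0],key=cv2.contourArea);e=cv2.fitEllipse(cv2.convexHull(k));print(e,cv2.boundingRect(k))
print(plane("w",e[0],126,c)); a=[plane("w",(e[0][0]+q,e[0][1]),126,c) for q in(-e[1][1]/2,e[1][1]/2)];print(np.linalg.norm(a[0]-a[1]))
print(tri(ray("w",e[0],c),ray("top",(225+252/4-.4,165+157/4-.4)),ray("side",(215+192/4-.4,180+118/4-.4))))
s=sense();p=np.array(s["position"]);R=np.array(s["eef_rot"]);print(p, (R.T@(plane("w",e[0],126,c)-p)/30).round(3),s["joint_pos"])
```

```text
((278.2226257324219, 272.58587646484375), (51.22256851196289, 58.5372200012207), 88.95653533935547) (249, 248, 58, 51)
[510.43106822 -27.60535553 126.        ]
50.567077579352016
(array([511.22233233, -29.21298843, 125.82688158]), [np.float64(1.5390668661514075), np.float64(1.8071630338828457), np.float64(2.3414304459609436)])
[494.33782152  40.52102389 260.42827729] [-2.333  0.014  4.481] [-7.73447383e-02 -1.11749317e-01  1.81785563e+00 -1.14812111e-05
  1.43547386e+00 -3.03487558e-01]
```

```bash
python3 -m crank '{"rows":[[-0.78,0,0,0,0,0,80],[-0.78,0,0,0,0,0,80],[-0.78,0.01,0,0,0,0,80],[0,0,1,0,0,0,80],[0,0,1,0,0,0,80],[0,0,1,0,0,0,80],[0,0,1,0,0,0,80],[0,0,1,0,0,0,80]]}' ; python3 -m crank '{"rows":[[0,0,0.3,0,0,0,80],[0,0,0.25,0,0,0,80],[0,0,0,0,0,0,60],[0,0,0,0,0,0,40],[0,0,0,0,0,0,30],[0,0,0,0,0,0,30],[0,0,0,0,0,0,30],[0,0,0,0,0,0,30]]}'
```

```text
clock: 17.8
position: [510.4, -28.0, 109.5]
eef_rot: [[-0.224, 0.975, 0.0], [0.975, 0.224, -0.0], [-0.0, 0.0, -1.0]]
contact_force: [0.6, -1.0, 0.6]
grip_width: 80.0
gripper_force: 0.0
clock: 18.8
position: [511.2, -28.1, 94.6]
eef_rot: [[-0.224, 0.975, 0.002], [0.975, 0.224, -0.0], [-0.001, 0.002, -1.0]]
contact_force: [-0.4, -0.2, 5.2]
grip_width: 49.9
gripper_force: 62.6
```

```bash
python3 -m crank '{"rows":[[0,0,0.05,0,0,0,30],[0,0,0.05,0,0,0,30],[0,0,0.04,0,0,0,30],[0,0,0,0,0,0,30],[0,0,0,0,0,0,30],[0,0,0,0,0,0,30],[0,0,0,0,0,0,30],[0,0,0,0,0,0,30]]}'; python3 -c "
from cell import sense
for i in range(1): s=sense();print(s['contact_force'],s['position'],s['moment'])"
```

```text
clock: 19.8
position: [511.2, -28.1, 90.8]
eef_rot: [[-0.224, 0.975, 0.002], [0.975, 0.224, -0.0], [-0.001, 0.002, -1.0]]
contact_force: [-2.1, -0.4, 8.6]
grip_width: 49.8
gripper_force: 62.9
[-2.06411273 -0.37485908  8.63932285] [511.18521415 -28.07548825  90.80144524] [0.01347798 0.1936961  0.00572268]
```

```bash
python3 -m crank '{"rows":[[0,0,0.05,0,0,0,30],[0,0,0,0,0,0,30],[0,0,0,0,0,0,30],[0,0,0,0,0,0,30],[0,0,0,0,0,-0.04,30],[0,0,0,0,0,-0.04,30],[0,0,0,0,0,-0.04,30],[0,0,0,0,0,0,30]]}'; python3 -c "
from cell import sense
s=sense();print(s['moment'],s['position'])"
```

```text
clock: 20.8
position: [511.6, -28.1, 89.6]
eef_rot: [[-0.34, 0.941, 0.003], [0.941, 0.34, -0.0], [-0.001, 0.002, -1.0]]
contact_force: [-0.9, -0.4, 9.2]
grip_width: 49.7
gripper_force: 63.1
[ 0.04724231  0.28379365 -0.06709185] [511.56339945 -28.08387375  89.61331658]
```

```bash
python3 -m crank '{"rows":[[0,0,0,0,0,-0.11,30],[0,0,0,0,0,-0.11,30],[0,0,0,0,0,-0.11,30],[0,0,0,0,0,-0.11,30],[0,0,0,0,0,-0.11,30],[0,0,0,0,0,-0.11,30],[0,0,0,0,0,-0.11,30],[0,0,0,0,0,-0.11,30]]}'; python3 -m crank '{"rows":[[0,0,0,0,0,0,30],[0,0,0,0,0,0,30],[0,0,-0.1,0,0,0,30],[0,0,-0.1,0,0,0,30],[0,0,-0.1,0,0,0,30],[0,0,-0.1,0,0,0,30],[0,0,-0.1,0,0,0,30],[0,0,-0.1,0,0,0,30]]}'
```

```text
clock: 21.8
position: [512.0, -28.1, 89.8]
eef_rot: [[-0.942, 0.335, 0.004], [0.335, 0.942, -0.0], [-0.004, 0.001, -1.0]]
contact_force: [-0.3, 0.9, 9.7]
grip_width: 49.9
gripper_force: 63.0
clock: 22.8
position: [510.1, -27.9, 106.1]
eef_rot: [[-0.941, 0.338, -0.001], [0.338, 0.941, 0.0], [0.001, -0.0, -1.0]]
contact_force: [-0.5, -0.1, -0.6]
grip_width: 49.7
gripper_force: 62.1
```

The cap came free: 16 mm up and only its weight on the wrist. Raising it to about 5 cm above the mouth.

```bash
python3 -m crank '{"rows":[[0,0,-0.4,0,0,0,30],[0,0,-0.45,0,0,0,30],[0,0,-0.45,0,0,0,30],[0,0,-0.45,0,0,0,30],[0,0,-0.4,0,0,0,30],[0,0,0,0,0,0,30],[0,0,0,0,0,0,30],[0,0,0,0,0,0,30]]}'
python3 - <<'E'
from h import *
im=snapshot("wrist");cv2.imwrite("pics/w13.png",im);c=get_calibration("wrist")
m=(np.abs(im.astype(int)-[204,196,198]).max(2)<25).astype(np.uint8);m=cv2.morphologyEx(m,cv2.MORPH_OPEN,np.ones((7,7)))
n,l,st,ce=cv2.connectedComponentsWithStats(m)
for i in range(1,n):
    if st[i,4]>500: print(st[i],ce[i].round(0),im[int(ce[i][1]),int(ce[i][0])])
P=sense()["position"]; print(P,proj("wrist",(P[0],P[1],P[2]+32),c))
b=np.array([510.5,-29])+np.array([-.224,.975])*(85+142*.957);print("ball px 2.85",proj("top",(*b,178)),proj("side",(*b,178)))
E
```

```text
clock: 23.8
position: [509.8, -27.8, 169.9]
eef_rot: [[-0.941, 0.338, -0.001], [0.338, 0.941, 0.0], [0.001, -0.0, -1.0]]
contact_force: [0.8, -0.6, -0.1]
grip_width: 49.7
gripper_force: 62.1
[262 117  46  29 770] [287. 132.] [195 193 189]
[ 212  147  104   41 1474] [256. 162.] [203 212 211]
[ 209  247  132  116 9951] [268. 311.] [199 190 193]
[509.90476257 -27.82723471 169.98200071] [278.16399444 305.96856099]
ball px 2.85 [193.12457341 221.74164999] [273.24751566 229.96117414]
```

The gripper is holding the cap: a grey disc fills the jaws at ~(275,305), width 49.7 mm, grip 62 N. The tool is level and the cap's underside is about 50 mm above the mouth.

```bash
python3 -c "
from cell import sign_off
print(sign_off())"
```

```text
the job is handed in; nothing more can be done
None
```

The job is handed in, verdict not shown: the lever is over to about its stop (last measured 2.7 rad, then pushed further), and the cap was pressed, turned about 1 rad and lifted off, and is held level about 5 cm above the mouth; the ball slipped from the pinch twice, so I pushed the lever over instead, and I touched none of the loose things that I know of, though I did not measure them again.

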